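# Set the brass register rod home on the splicing rail

## Robot

A 6-joint arm with a two-finger parallel gripper is mounted at the origin on the work surface. World frame = base frame: x ahead of the robot, y to its left, z up, the work surface at z = 0. Lengths are in m, angles in rad, forces in N, time in s.
With the tool pointing down it reaches from about 0.275 to 0.975 m from the base axis. Payload 8.4 kg.
Tool frame: the origin (TCP) lies at the very end of the fingers, on their centre line; the grasp point (between the pads) lies 19 mm behind it; z points along the fingers, y is the direction in which the jaws open and shut (so a half turn about z gives the same grasp; the last joint's range is limited). The gripper opens to 92 mm and grips with 3 to 60 N. Pads are 20 mm wide; open, the fingers measure 128 mm over their backs; the gripper's body (75 mm by 189 mm) begins 69 mm behind the grasp point.
Start: joints at [-1.137, 0.353, 1.633, -0, 1.155, -0.002], TCP at [0.264, -0.567, 0.215] pointing down, gripper open.
Joint ranges: [-2.63, 2.63], [-0.92, 2.1], [0.06, 2.66], [-1.3, 4.44], [0, 2.69], [-3.02, 3.02]. Speed limits (rad/s): [2.22, 2.22, 2.79, 3.14, 3.14, 3.14].

## Interface

Orientations are given as a 3x3 rotation matrix whose columns are the frame's x, y, z axes.
In Python, from cell import env, eyes gives the robot as it stands.
- The arm moves only by the tool jog_arm, never from a script. Its argument "deltas" is a list of rows, each an object with "gripper": the closure in counts, from 0 (fully open) to 255 (shut); "slide": the shift along the tool's x, y, z in units of 40 mm (1.0 is 40 mm), a list of three; "twist": the turn about the tool's z in units of 5 degrees (1.0 is 5 degrees). A call has 1 to 8 rows; each row is the pose to reach, as a shift and turn from the pose measured when the call began, along the tool's axes at that moment; what a row does not reach only later rows make up. A row lasts 1/12 s, in which the tool goes at most 41.7 mm and 7.16 degrees, less where a joint would pass 70% of its speed; a pose out of reach is approached as far as the arm can. A call with a gripper value outside its range is refused whole. The fingers move at their own pace and stop on an object; "newtons" is the grip in N (left out, the last holds). Time passes only in rows, so rows that repeat a pose let the fingers close. It gives the time, the measured TCP pose, the force and the opening at its end, in the units of the state.
- env.state(): the state, without advancing time (a new reading comes with each control period).
- eyes.get_image(name): name is "side" or "top"; returns a dict with "pixels" (480x640x3 uint8, red, green, blue), "camera_matrix" (3x3 intrinsics, pixels), "R" (3x3) and "t" (3): a world point X has camera coordinates R X + t. Camera axes: x right, y down, z forward; pixel columns grow to the right and rows downward; lengths in m; the calibration is good to about 2 mm. A picture is of the moment at which its call begins. There is no depth.
- env.sign_off(): hands the job in, once; it reports no verdict.
The state is a dict: "t": time; "joint_pos": joint angles; "qvel": joint speeds; "joint_efforts": joint torques, N m; "ee_pos": TCP position; "ee_rot": TCP orientation; "wrist_force": force on the tool from outside, world axes, zero at the start; "ft_torque": the same for the moment, N m; "opening": opening from 0.0 (shut) to 1.0 (fully open).
Only numpy, scipy, OpenCV 4.12 (cv2) and the standard library are available. Lean on these libraries where they do the work, as an engineer would, in place of code of your own. Each camera call takes 0.05 s, during which the arm holds its last target. There are 200 camera calls.

## Task

Set up the splicing rail: slide the brass register rod along its V-groove until its end touches the blue stop bar, and leave it there, let go and still lying in its groove. Slide it, do not lift it out of the groove, and leave the dark steel rod in the other groove where it is.

Things in the scene. Friction and masses are not known exactly. Their poses are not given: they have to be found in the camera images.
- brass_rod: Brass (yellow metal) round rod, 22 mm diameter, 110 mm long, plain ends, about 350 g, loose, lying in one of the bed's two V-grooves. Origin at its centre, on its axis (38.6 mm above the counter); x runs along the rod towards the stop bar. Its top is 15.6 mm above the rail's flat top. It starts 35 to 110 mm short of the stop and slides with dry friction of a few newtons.
- steel_rod: Dark steel round rod of the same size, loose, in the other groove, parallel to the brass rod and 120 mm to its side; which groove it is in varies. Origin at its centre, on its axis; x points towards the stop bar. To be left alone.
- stop_bar: Fixed blue bar across the ends of both grooves, 26 mm thick, 180 mm long, top 56 mm above the counter. Origin in the middle of the face that the rods meet, half-way between the grooves, at the height of the rods' axes (38.6 mm above the counter). x runs along the grooves, from the rods into the bar; z up. When the brass rod touches, its centre is 55 mm before this face.
- bed: Fixed bed, 270 x 180 mm plate 12 mm thick, carrying two parallel stainless V-groove rails, each 260 mm long, 44 mm wide, flat tops 34 mm above the counter (4.6 mm below the rods' axes). Origin under its centre; x along the grooves towards the stop bar, whose face is at x = 105 mm; groove lines at y = 60 and -60 mm. Grooves are open above and at the -x end.
Things that resemble listed ones, but are neither listed nor needed, are in the scene too. Of the things shaped like the brass_rod, the brass one is meant.

How it is judged:
By the outcome, as a careful person would: the job done as asked, in the order asked, and still so for the second after the job is handed in, with the robot touching nothing.
It also fails if it takes over 32 s, if anything falls off the work surface, if the arm or the gripper's body presses on something with over 40 N, if the wrist force passes 120 N, or if a joint passes its speed limit or range.

## Working session

There is one attempt and no reset: what is moved stays moved. The work goes in short steps, Python scripts to look and compute and a tool call to move; the robot and the scene stay as the last step left them, time stands still between calls to the robot, and variables do not carry over. Pictures are saved under pics/ and viewed, about 8 in all and at most 12, crops included, and the job is handed in when it is done.

Besides the shell and the picture viewer there is one more tool, called in YAML: its name, and indented under it one key for each argument. jog_arm: Moves the arm, as the interface text tells. Its arguments: {"type":"object","properties":{"deltas":{"type":"array"},"newtons":{"type":"number"}},"required":["deltas"]}

```bash
mkdir -p pics; cat > h.py <<'E'
import numpy as np, cv2
from cell import env, eyes
def snap(n,f=None):
    d=eyes.get_image(n)
    if f: cv2.imwrite('pics/'+f,d['pixels'][:,:,::-1])
    return d
def ray(d,uv,z):
    K,R,t=map(np.array,(d['camera_matrix'],d['R'],d['t']))
    t=t.ravel(); c=-R.T@t; r=R.T@np.linalg.inv(K)@np.array([uv[0],uv[1],1.])
    return c+r*(z-c[2])/r[2]
def proj(d,X):
    p=np.array(d['camera_matrix'])@(np.array(d['R'])@np.array(X)+np.ravel(d['t'])); return p[:2]/p[2]
E
python3 - <<'E'
from h import *
for n in('top','side'):
    d=snap(n,n+'1.png'); print(n,-np.array(d['R']).T@np.ravel(d['t']))
    import pickle; pickle.dump(d,open(n+'1.pkl','wb'))
print(env.state())
E
```

```text
top [ 0.42240685 -0.05665379  0.90684326]
side [ 0.31287985 -0.55551626  0.48235017]
{'t': 0.1, 'joint_pos': array([-1.13737878e+00,  3.53583180e-01,  1.63406122e+00, -1.68906513e-05,
        1.15520641e+00, -2.39943906e-03]), 'qvel': array([-0.00118825, -0.00024606, -0.00214355,  0.00051855,  0.00154338,
        0.00074524]), 'joint_efforts': array([-2.08521931e-03, -5.94910383e+01, -3.34931302e+01,  6.97854138e-02,
        1.83000433e-02, -2.68966613e-05]), 'ee_pos': array([ 0.26365001, -0.56617057,  0.21393547]), 'ee_rot': array([[ 9.06522567e-01,  4.22157011e-01, -5.42418137e-04],
       [ 4.22157360e-01, -9.06521856e-01,  1.13533235e-03],
       [-1.24253867e-05, -1.25819020e-03, -9.99999208e-01]]), 'wrist_force': array([ 0.14837695, -0.06629978, -0.16519716]), 'ft_torque': array([-0.03896082,  0.02595522, -0.01047034]), 'opening': 0.9982932216503495}
```

View pics/top1.png

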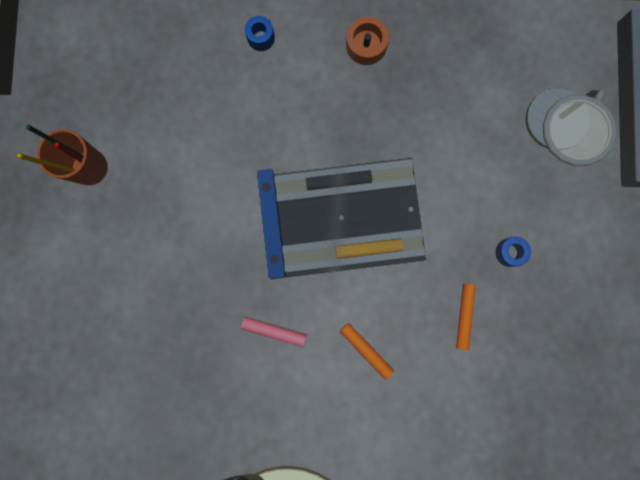

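View pics/side1.png

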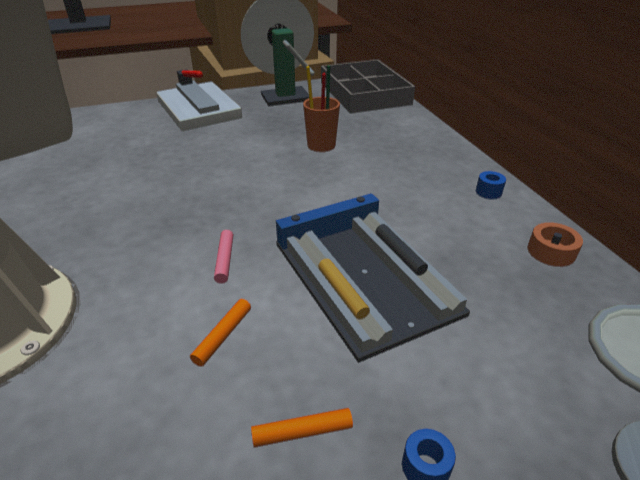

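Top view: blue stop bar at (270,223). Brass candidates are the yellow rod in the near groove at (370,248), two orange rods on the counter at (367,350) and (466,317), and a pink one at (275,332). Only the first is yellow metal and lies in a groove. The dark steel rod is at (339,180).

```bash
python3 - <<'E'
from h import *
import pickle
d=pickle.load(open('top1.pkl','rb')); s=pickle.load(open('side1.pkl','rb'))
def rect(d,lo,hi,roi):
    hsv=cv2.cvtColor(d['pixels'],cv2.COLOR_RGB2HSV); m=cv2.inRange(hsv,lo,hi); k=np.zeros_like(m); x0,x1,y0,y1=roi;k[y0:y1,x0:x1]=m[y0:y1,x0:x1]
    c=max(cv2.findContours(k,0,1)[0],key=cv2.contourArea); return cv2.minAreaRect(c)
b=rect(d,(15,120,80),(32,255,255),(320,420,225,270)); u=rect(d,(100,120,40),(125,255,255),(240,300,150,300))
print(b,u)
bp=np.array([ray(d,p,0.0386+0.004)[:2] for p in cv2.boxPoints(b)]); up=np.array([ray(d,p,0.056)[:2] for p in cv2.boxPoints(u)])
print(bp.round(4),bp.mean(0)); print(up.round(4),up.mean(0))
for P in(bp,up): print('sides',[np.linalg.norm(P[i]-P[i-1]).round(4) for i in range(4)])
v=bp[1]-bp[0];w=bp[2]-bp[1]; a=v if v@v>w@w else w; a=a*np.sign(a[1]); a/=np.linalg.norm(a)
v=up[1]-up[0];w=up[2]-up[1]; e=v if v@v>w@w else w; e=e*np.sign(e[0]); e/=np.linalg.norm(e); n=np.array([-e[1],e[0]])
print('rod axis',a,'stop normal',n, np.degrees(np.arctan2(a[1],a[0])),np.degrees(np.arctan2(n[1],n[0])))
face=up.mean(0)-13e-3*n
print('gap',(face-bp.mean(0))@n-.055,'lat',(bp.mean(0)-face)@e)
# side check
bs=rect(s,(12,120,60),(32,255,255),(300,380,245,325)); print('side rod rect',bs,'proj of centre',proj(s,[*bp.mean(0),.0386]))
c1=d['pixels'][140:300,240:440,::-1];c2=s['pixels'][190:350,270:470,::-1]
cv2.imwrite('pics/crop1.png',cv2.resize(np.hstack([c1,c2]),None,fx=2,fy=2,interpolation=2))
E
```

```text
((369.1996765136719, 247.94708251953125), (11.742545127868652, 65.60636138916016), 83.2901611328125) ((270.69512939453125, 223.25608825683594), (108.44375610351562, 16.123003005981445), 83.6598129272461)
[[ 0.4904 -0.0688]
 [ 0.506  -0.1761]
 [ 0.4867 -0.1786]
 [ 0.4712 -0.0715]] [ 0.48857638 -0.12377168]
[[0.6112 0.0652]
 [0.6149 0.0388]
 [0.438  0.0131]
 [0.4344 0.039 ]] [0.52462523 0.03903331]
sides [np.float64(0.0194), np.float64(0.1085), np.float64(0.0194), np.float64(0.1082)]
sides [np.float64(0.1787), np.float64(0.0266), np.float64(0.1787), np.float64(0.0261)]
rod axis [-0.14306847  0.98971279] stop normal [-0.14368883  0.98962292] 98.22544474357413 98.26135989251294
gap 0.0879357325597292 lat -0.059068025885944286
side rod rect ((342.93902587890625, 288.04876708984375), (69.9658432006836, 15.148855209350586), 51.34019470214844) proj of centre [341.57631582 287.29714366]
```

View pics/crop1.png

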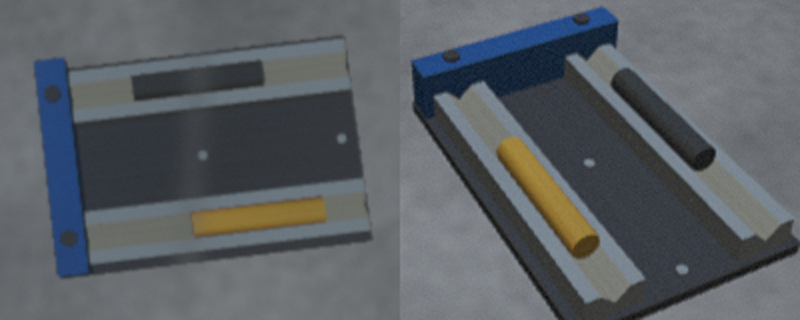

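The crop confirms the brass rod: yellow metal, in the near groove, with the dark steel rod in the far one. The gap to the stop is about 88 mm along direction 98.25°. I'll push on the rod's rear end with the fingers closed and the tool's x axis along the groove.

jog_arm:
  deltas:
    - {"gripper": 255, "slide": [9.19, -5.73, 2.0], "twist": -14.65}
    - {"gripper": 255, "slide": [9.19, -5.73, 2.0], "twist": -14.65}
    - {"gripper": 255, "slide": [9.19, -5.73, 2.0], "twist": -14.65}
    - {"gripper": 255, "slide": [9.19, -5.73, 2.0], "twist": -14.65}
    - {"gripper": 255, "slide": [9.19, -5.73, 2.0], "twist": -14.65}
    - {"gripper": 255, "slide": [9.19, -5.73, 2.0], "twist": -14.65}
    - {"gripper": 255, "slide": [9.19, -5.73, 2.0], "twist": -14.65}
    - {"gripper": 255, "slide": [9.19, -5.73, 2.0], "twist": -14.65}
  newtons: 20

```text
t: 0.77
ee_pos: [0.443, -0.2899, 0.1534]
ee_rot: [[0.129, 0.992, -0.0], [0.992, -0.129, 0.001], [0.001, -0.001, -1.0]]
wrist_force: [-0.4, -0.4, -0.2]
opening: 0.443
```

```bash
cat > go.py <<'E'
from h import *
import sys
s=env.state(); R=s['ee_rot']; p=s['ee_pos']; n=np.array([-.1434,.98966,0]); c=np.array([.4886,-.1238,0])
tgt=c+float(sys.argv[1])*n; tgt[2]=float(sys.argv[2])
print('t',s['t'],'pos',p.round(4),'xang',np.degrees(np.arctan2(R[1,0],R[0,0])).round(2),'F',s['wrist_force'].round(2),'open',s['opening'])
print('slide',(R.T@(tgt-p)/.04).round(3),'twist',((np.degrees(np.arctan2(R[1,0],R[0,0]))-98.25)/5).round(3),'along',((p-c)@n).round(4))
E
python3 go.py -.08 .12
```

```text
t 0.7667 pos [ 0.443  -0.2899  0.1534] xang 82.6 F [-0.36 -0.38 -0.19] open 0.44298144639940085
slide [2.338 1.136 0.836] twist -3.129 along -0.1578
```

jog_arm:
  deltas:
    - {"gripper": 255, "slide": [2.34, 1.14, 0.84], "twist": -3.13}
    - {"gripper": 255, "slide": [2.34, 1.14, 0.84], "twist": -3.13}
    - {"gripper": 255, "slide": [2.34, 1.14, 0.84], "twist": -3.13}
    - {"gripper": 255, "slide": [2.34, 1.14, 0.84], "twist": -3.13}
    - {"gripper": 255, "slide": [2.34, 1.14, 0.84], "twist": -3.13}
    - {"gripper": 255, "slide": [2.34, 1.14, 0.84], "twist": -3.13}
    - {"gripper": 255, "slide": [2.34, 1.14, 0.84], "twist": -3.13}
    - {"gripper": 255, "slide": [2.34, 1.14, 0.84], "twist": -3.13}

```text
t: 1.43
ee_pos: [0.4999, -0.2041, 0.1203]
ee_rot: [[-0.142, 0.99, 0.0], [0.99, 0.142, 0.001], [0.001, 0.0, -1.0]]
wrist_force: [-0.2, -0.2, -0.0]
opening: 0.003
```

```bash
python3 go.py -.08 .04
```

```text
t 1.4333 pos [ 0.4999 -0.2041  0.1203] xang 98.15 F [-0.24 -0.23 -0.03] open 0.0031180319218330177
slide [0.025 0.007 2.007] twist -0.02 along -0.081
```

jog_arm:
  deltas:
    - {"gripper": 255, "slide": [0, 0.01, 0.5], "twist": 0}
    - {"gripper": 255, "slide": [0, 0.01, 1.0], "twist": 0}
    - {"gripper": 255, "slide": [0, 0.01, 1.4], "twist": 0}
    - {"gripper": 255, "slide": [0, 0.01, 1.7], "twist": 0}
    - {"gripper": 255, "slide": [0, 0.01, 1.9], "twist": 0}
    - {"gripper": 255, "slide": [0, 0.01, 2.0], "twist": 0}
    - {"gripper": 255, "slide": [0, 0.01, 2.0], "twist": 0}
    - {"gripper": 255, "slide": [0, 0.01, 2.0], "twist": 0}

```text
t: 2.1
ee_pos: [0.5006, -0.2042, 0.0407]
ee_rot: [[-0.141, 0.99, 0.001], [0.99, 0.141, 0.0], [0.0, 0.001, -1.0]]
wrist_force: [-0.6, -0.3, 0.3]
opening: 0.005
```

```bash
python3 go.py -.065 .04; python3 - <<'E'
from h import *
d=snap('side','side2.png')['pixels'][150:390,230:500,::-1]; t=snap('top')['pixels'][140:300,230:410,::-1]
t=cv2.resize(t,(270,240))
cv2.imwrite('pics/s2.png',cv2.resize(np.hstack([d,t]),(800,356)))
E
```

```text
t 2.1 pos [ 0.5006 -0.2042  0.0407] xang 98.13 F [-0.61 -0.33  0.33] open 0.004717908732919594
slide [ 0.408 -0.009  0.017] twist -0.024 along -0.0813
```

View pics/s2.png

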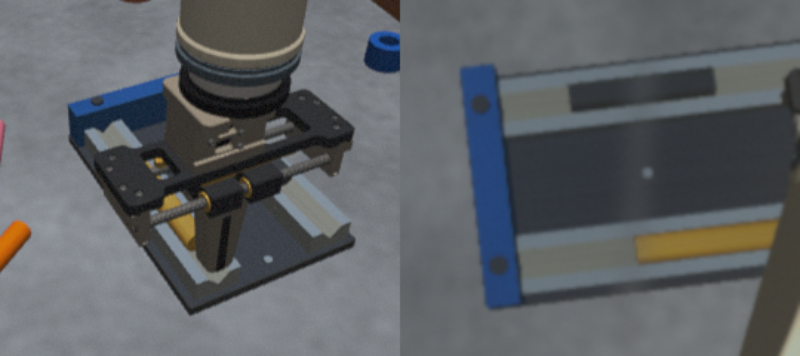

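The closed fingers stand in line right behind the brass rod's rear end, at crop pixel (215,265). Now I'll push.

jog_arm:
  deltas:
    - {"gripper": 255, "slide": [0.2, 0, 0], "twist": 0}
    - {"gripper": 255, "slide": [0.35, 0, 0], "twist": 0}
    - {"gripper": 255, "slide": [0.5, 0, 0], "twist": 0}
    - {"gripper": 255, "slide": [0.65, 0, 0], "twist": 0}
    - {"gripper": 255, "slide": [0.8, 0, 0], "twist": 0}
    - {"gripper": 255, "slide": [0.95, 0, 0], "twist": 0}
    - {"gripper": 255, "slide": [1.1, 0, 0], "twist": 0}
    - {"gripper": 255, "slide": [1.2, 0, 0], "twist": 0}

```text
t: 2.87
ee_pos: [0.4943, -0.1564, 0.0414]
ee_rot: [[-0.142, 0.99, 0.002], [0.99, 0.142, -0.001], [-0.001, 0.002, -1.0]]
wrist_force: [-1.7, -5.4, 2.9]
opening: 0.005
```

```bash
python3 go.py .015 .04
```

```text
t 2.8667 pos [ 0.4943 -0.1564  0.0414] xang 98.19 F [-1.65 -5.41  2.93] open 0.004833937341451117
slide [ 1.202 -0.026  0.034] twist -0.013 along -0.0331
```

Pushing at about 5 N, as expected from the stated friction. I'll continue to about 10 mm short.

jog_arm:
  deltas:
    - {"gripper": 255, "slide": [0.15, -0.02, 0.04], "twist": 0}
    - {"gripper": 255, "slide": [0.3, -0.02, 0.04], "twist": 0}
    - {"gripper": 255, "slide": [0.45, -0.02, 0.04], "twist": 0}
    - {"gripper": 255, "slide": [0.6, -0.02, 0.04], "twist": 0}
    - {"gripper": 255, "slide": [0.75, -0.02, 0.04], "twist": 0}
    - {"gripper": 255, "slide": [0.9, -0.02, 0.04], "twist": 0}
    - {"gripper": 255, "slide": [1.05, -0.02, 0.04], "twist": 0}
    - {"gripper": 255, "slide": [1.15, -0.02, 0.04], "twist": 0}

```text
t: 3.53
ee_pos: [0.488, -0.1111, 0.0405]
ee_rot: [[-0.143, 0.99, 0.004], [0.99, 0.143, -0.002], [-0.003, 0.004, -1.0]]
wrist_force: [0.5, -7.1, 6.2]
opening: 0.005
```

```bash
python3 go.py .023 .04;python3 - <<'E'
from h import *
t=snap('top')['pixels'][140:300,230:430,::-1]
cv2.imwrite('pics/t3.png',cv2.resize(t,(800,600)))
E
```

```text
t 3.5333 pos [ 0.488  -0.1111  0.0405] xang 98.24 F [ 0.55 -7.14  6.18] open 0.00517650046492776
slide [ 0.258 -0.032  0.011] twist -0.002 along 0.0127
```

View pics/t3.png

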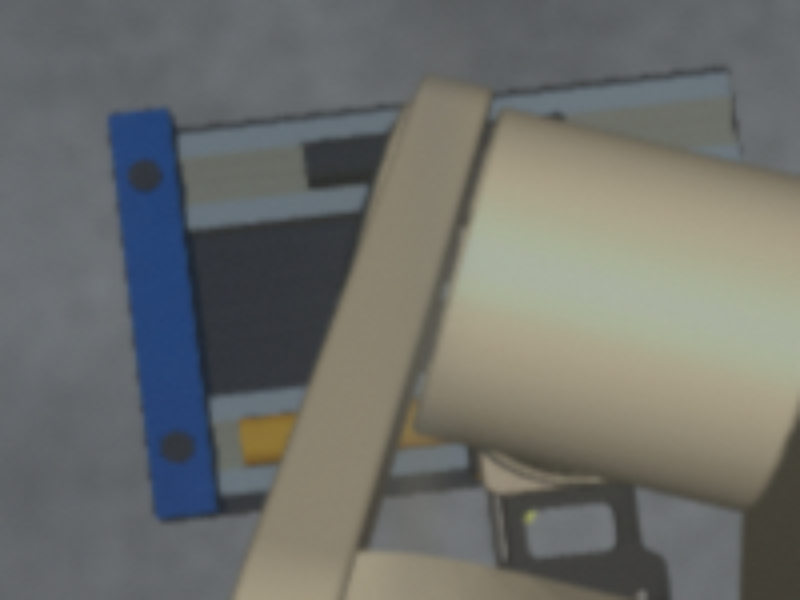

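The brass rod's end is at crop (240,440) and the stop face near (213,440), so about 10 to 11 mm are left. I'll creep in.

jog_arm:
  deltas:
    - {"gripper": 255, "slide": [0.05, -0.02, 0], "twist": 0}
    - {"gripper": 255, "slide": [0.09, -0.03, 0], "twist": 0}
    - {"gripper": 255, "slide": [0.13, -0.03, 0], "twist": 0}
    - {"gripper": 255, "slide": [0.16, -0.03, 0], "twist": 0}
    - {"gripper": 255, "slide": [0.19, -0.03, 0], "twist": 0}
    - {"gripper": 255, "slide": [0.22, -0.03, 0], "twist": 0}
    - {"gripper": 255, "slide": [0.24, -0.03, 0], "twist": 0}
    - {"gripper": 255, "slide": [0.24, -0.03, 0], "twist": 0}

```text
t: 4.25
ee_pos: [0.4853, -0.101, 0.0404]
ee_rot: [[-0.143, 0.99, 0.004], [0.99, 0.143, -0.002], [-0.002, 0.004, -1.0]]
wrist_force: [1.4, -2.4, 0.2]
opening: 0.004
```

```bash
python3 go.py .025 .04
```

```text
t 4.25 pos [ 0.4853 -0.101   0.0404] xang 98.23 F [ 1.43 -2.42  0.24] open 0.003919932470939948
slide [0.05  0.    0.009] twist -0.004 along 0.023
```

jog_arm:
  deltas:
    - {"gripper": 255, "slide": [0.02, 0, 0], "twist": 0}
    - {"gripper": 255, "slide": [0.04, 0, 0], "twist": 0}
    - {"gripper": 255, "slide": [0.06, 0, 0], "twist": 0}
    - {"gripper": 255, "slide": [0.06, 0, 0], "twist": 0}

```text
t: 4.58
ee_pos: [0.485, -0.0995, 0.0403]
ee_rot: [[-0.144, 0.99, 0.004], [0.99, 0.144, -0.003], [-0.004, 0.004, -1.0]]
wrist_force: [2.3, -9.2, -0.3]
opening: 0.001
```

jog_arm:
  deltas:
    - {"gripper": 255, "slide": [0.02, 0, 0], "twist": 0}
    - {"gripper": 255, "slide": [0.04, 0, 0], "twist": 0}
    - {"gripper": 255, "slide": [0.06, 0, 0], "twist": 0}
    - {"gripper": 255, "slide": [0.06, 0, 0], "twist": 0}

```text
t: 4.92
ee_pos: [0.4853, -0.0993, 0.0406]
ee_rot: [[-0.146, 0.989, 0.006], [0.989, 0.146, -0.006], [-0.007, 0.005, -1.0]]
wrist_force: [1.7, -18.8, -0.3]
opening: 0.004
```

The tool no longer advances (0.2 mm for 2.4 mm commanded), and the force has risen from about 5 to 19 N. The rod is against the stop, so I'll back straight off, then lift and clear the view.

jog_arm:
  deltas:
    - {"gripper": 255, "slide": [-0.2, 0, 0], "twist": 0}
    - {"gripper": 255, "slide": [-0.5, 0, 0], "twist": 0}
    - {"gripper": 255, "slide": [-0.8, 0, 0], "twist": 0}
    - {"gripper": 255, "slide": [-0.8, 0, -0.7], "twist": 0}
    - {"gripper": 255, "slide": [-0.8, 0, -1.5], "twist": 0}
    - {"gripper": 255, "slide": [-1.5, 0, -2.4], "twist": 0}
    - {"gripper": 255, "slide": [-2.5, 0, -2.4], "twist": 0}
    - {"gripper": 255, "slide": [-3.5, 0, -2.4], "twist": 0}

```text
t: 5.58
ee_pos: [0.5065, -0.239, 0.1403]
ee_rot: [[-0.148, 0.989, 0.009], [0.989, 0.148, -0.008], [-0.009, 0.008, -1.0]]
wrist_force: [1.7, 0.1, -0.2]
opening: 0.005
```

jog_arm:
  deltas:
    - {"gripper": 255, "slide": [-1, 0, 0], "twist": 0}
    - {"gripper": 255, "slide": [-2, 0, 0], "twist": 0}
    - {"gripper": 255, "slide": [-3, 0, 0], "twist": 0}
    - {"gripper": 255, "slide": [-4, 0, 0], "twist": 0}
    - {"gripper": 255, "slide": [-5, 0, 0], "twist": 0}
    - {"gripper": 255, "slide": [-5, 0, 0], "twist": 0}
    - {"gripper": 255, "slide": [-5, 0, 0], "twist": 0}

```text
t: 6.17
ee_pos: [0.5349, -0.4388, 0.1411]
ee_rot: [[-0.144, 0.989, 0.009], [0.989, 0.145, -0.006], [-0.008, 0.008, -1.0]]
wrist_force: [-0.7, 0.2, -0.2]
opening: 0.003
```

```bash
python3 - <<'E'
from h import *
d=snap('top');s=snap('side'); st=env.state(); print(st['t'],st['ee_pos'],st['wrist_force'])
hsv=cv2.cvtColor(d['pixels'],cv2.COLOR_RGB2HSV); m=cv2.inRange(hsv,(15,120,80),(32,255,255)); m[:225]=0;m[270:]=0;m[:,:270]=0;m[:,420:]=0
b=cv2.minAreaRect(max(cv2.findContours(m,0,1)[0],key=cv2.contourArea)); P=np.array([ray(d,p,.0426)[:2] for p in cv2.boxPoints(b)]).mean(0)
n=np.array([-.1434,.98966]); face=np.array([.52462523,.03903331])-.013*n
print(b,P,'gap',(face-P)@n-.055,'moved',(P-[.48858,-.12377])@n)
c1=d['pixels'][140:300,240:440,::-1];c2=s['pixels'][190:350,270:470,::-1]
cv2.imwrite('pics/c4.png',cv2.resize(np.hstack([c1,c2]),None,fx=2,fy=2,interpolation=2))
E
```

```text
6.2667 [ 0.53495874 -0.43607459  0.14127043] [-0.25648071  0.60771477 -0.14269769]
((308.3580627441406, 255.3170623779297), (11.755661010742188, 51.232444763183594), 83.1572265625) [ 0.47375881 -0.02368222] gap -0.013227070159499789 moved 0.1011782317692998
```

View pics/c4.png

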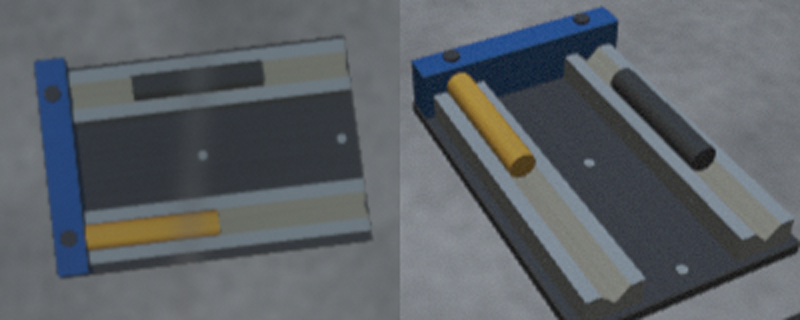

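The rod's front end meets the bar at crop (87,237), and it lies in its groove. The steel rod is unchanged. The "-13 mm gap" is an artefact: a highlight cut the mask (51 px long instead of 65). I'll measure once more with a looser mask and then hand in.

```bash
python3 - <<'E'
from h import *
d=snap('top')
hsv=cv2.cvtColor(d['pixels'],cv2.COLOR_RGB2HSV); m=cv2.inRange(hsv,(10,85,70),(35,255,255)); m[:225]=0;m[270:]=0;m[:,:270]=0;m[:,420:]=0
b=cv2.minAreaRect(max(cv2.findContours(m,0,1)[0],key=cv2.contourArea)); B=np.array([ray(d,p,.0426)[:2] for p in cv2.boxPoints(b)])
n=np.array([-.1434,.98966]); face=np.array([.52462523,.03903331])-.013*n
print(b[1],'ends before face',((face-B)@n).round(4),'lat',((B.mean(0)-face)@[n[1],-n[0]]).round(4))
print(env.sign_off(), env.state()['t'])
E
```

```text
(12.483280181884766, 66.95577239990234) ends before face [-0.0012  0.1095  0.1094 -0.001 ] lat -0.0593
the job is handed in; nothing more can be done
the job is handed in; nothing more can be done
```

The brass rod now lies against the blue stop bar, still in its groove and released, and I've handed the job in. I pushed it about 88 mm along the groove from behind with closed fingers, without gripping or lifting it, then backed off and retreated. The whole job took about 6.3 s of robot time.

- **Contact by feel:** on the last push the tool advanced only 0.2 mm of 2.4 mm commanded, and the force rose from about 5 N to 19 N.
- **Contact by camera:** the final measurement puts the rod's front end within about 1 mm of the stop face and its rear end 109.5 mm before it. It sits 59.3 mm off the bed's centre line, where the groove is at 60 mm.
- **Steel rod:** it looks unmoved in the before and after crops.
- **Check that disagreed:** my first camera measurement after the push gave a false gap of -13 mm. A highlight had cut the colour mask short; the looser mask resolved it, and the 88 mm shift of the rod's rear end in the pictures agrees.

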